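# Squeeze an indicator vial in a lever press and keep the lever down

## Robot

A 6-joint arm with a two-finger parallel gripper is mounted at the origin on a cart in front of the work surface, level with it; the furniture and walls round the work are solid. World frame = base frame: x ahead of the robot, y to its left, z up, the work surface at z = 0. Lengths are in m, angles in rad, forces in N, time in s.
With the tool pointing down it reaches from about 0.35 to 0.775 m from the base axis. Payload 7.3 kg.
Tool frame: the origin (TCP) lies at the very end of the fingers, on their centre line; the grasp point (between the pads) lies 19 mm behind it; x points along the fingers, y is the direction in which the jaws open and shut, and the axes are right-handed (so a half turn about x gives the same grasp; the last joint's range is limited). The gripper opens to 92 mm and grips with 3 to 60 N. Pads are 19 mm wide; open, the fingers measure 130 mm over their backs; the gripper's body (75 mm by 190 mm) begins 47 mm behind the grasp point.
Start: joints at [-1.449, 0.342, 1.524, -0, 1.275, -0.146], TCP at [0.139, -0.506, 0.227] pointing down, gripper open.
Joint ranges: [-2.53, 2.53], [-0.77, 2.02], [0.04, 2.7], [-1, 4.14], [0.28, 2.66], [-3.11, 3.11]. Speed limits (rad/s): [2.57, 2.57, 3.14, 3.14, 3.14, 3.14].

## Interface

Orientations are given as [roll, pitch, yaw] about the fixed x, y, z axes, in that order (R = Rz(yaw) Ry(pitch) Rx(roll)).
In Python, from cell import observe, vision, job gives the robot as it stands.
- The arm moves only by the tool send_rows, never from a script. Its argument "motion" is a list of rows, each an object with "hand": the opening, from -1 (shut) to 1 (fully open), so that 0 is half open; "slide": the shift along the tool's x, y, z in mm, a list of three; "spin": the turn about the tool's x in rad. In form: [{"hand": hand, "slide": [tx, ty, tz], "spin": spin}, ...]. A call has 1 to 8 rows; each row shifts and turns the pose as measured when the row begins, along the tool's axes as they then stand; what a row does not reach is not made up. A row lasts 1/10 s, in which the tool goes at most 50 mm and 8.59 degrees, less where a joint would pass 70% of its speed; a pose out of reach is approached as far as the arm can. A call with a gripper value outside its range is refused whole. The fingers move at their own pace and stop on an object; "grip_force" is the grip in N (left out, the last holds). Time passes only in rows, so rows that do not move let the fingers close. It gives the time, the measured TCP pose, the force and the opening at its end, in the units of the state.
- observe(): the state, without advancing time (a new reading comes with each control period).
- vision.read_camera(name): name is "side" or "top"; returns a dict with "pixels" (400x640x3 uint8, blue, green, red), "range_z" (400x640 float32, m along the optical axis (not along the pixel's ray), 0 where there is no reading), "fx", "fy", "cx", "cy" (pixels), "world_from_camera" (4x4, takes a point from camera to world coordinates). Camera axes: x right, y down, z forward; pixel columns grow to the right and rows downward; lengths in m; the calibration is good to about 2 mm. A picture is of the moment at which its call begins.
- job.hand_in(): hands the job in, once; it reports no verdict.
Trained networks look in a picture, given as the dict that the camera call returned (one of the last four; its "shot" number tells which), for a name from the list of things; names that differ only in an ending like _2 or _b are one class to them, and where a whole thing is asked for, a point or a joint stands for the part that bears it (a point fixed in the world has none). Each returns a list of dicts, best first, with "conf" (0 to 1); they miss things now and then, are a little off and sometimes report something else, mostly with a low value. They report only what shows in the picture. A call takes as long as a camera call.
- vision.search_frame(picture, thing): "uv" ([column, row] in pixels, amid what is visible of it).
- vision.cut_out(picture, thing): "mask" (400x640 bool, what is visible of it) and "uv" ([column, row] in pixels, amid what is visible of it).
The state is a dict: "time": time; "qpos": joint angles; "qvel": joint speeds; "joint_efforts": joint torques, N m; "tool_pos": TCP position; "tool_rot": TCP orientation; "contact_force": force on the tool from outside, world axes, zero at the start; "torque": the same for the moment, N m; "opening": finger opening in m.
Only numpy, scipy, OpenCV 4.12 (cv2) and the standard library are available. Lean on these libraries where they do the work, as an engineer would, in place of code of your own. Each camera call takes 0.05 s, during which the arm holds its last target.

## Task

Lay the indicator vial in the cradle of the small vial press with its cap towards the lever, and let go of it. Then push the press's spring lever down by its black paddle until the paddle lies level, its top flush with the top of the gauge post at its end, so that the press squeezes the vial; finish while holding it there with the paddle neither above nor below the post. Leave the other things on the worktop where they are.

Things in the scene. Friction and masses are not known exactly. Their poses are not given: they have to be found in the camera images.
- vial_center (a point): Centre of the indicator vial, half-way along it and half-way up: a small white plastic tube with a cap at one end, 12 mm thick, 50 mm long, 15 g, lying on the worktop. Its own y axis runs along it, away from the cap; z up. Grasp it across its middle from above; it does not roll.
- vial_cap (a point): Middle of the vial's cap, on the vial's axis, 15 mm from the vial's centre.
- cradle (a point): Middle of the vial press's cradle, 28 mm above the worktop: where the vial's centre belongs. y runs along the cradle away from the lever, z up, x across. The vial lies on two aluminium saddles, 8 mm thick, with 34 mm clear between them for fingers (open down to the base plate, 12 mm high); their floors, 6 mm below this point, are 15 mm wide, with sides flaring to 35 mm.
- paddle_top (a point): Middle of the top of the lever's black paddle (36x46 mm), 75 mm from the pivot. At rest it is up, sloping 0.377 rad, about 27 mm higher than when level. Level, this point is at cradle y = -112 mm, 73 mm above the worktop. Push it straight down from above with shut fingers; held level it pushes back with about 8 N (7 to 9) and springs up when let go.
- gauge_top (a point): Middle of the top of the fixed gauge post (20x8 mm), just beyond the paddle's free end, at cradle y = -143 mm. Its top is 73 mm above the worktop, the height at which the paddle's top is level.
- press_lever (a joint): Angle of the lever in rad: 0 at rest (up), 0.377 level, 0.50 at its end stop.
- press_nose: Sprung rubber nose (11 mm ball) that the lever drives against the vial's cap along the cradle; origin at its seat on the lever.
- vial: The indicator vial itself; origin under its middle.
- timer: Bystander: square digital timer, 66x66x19 mm, to be left where it is; origin under its middle.
- tape_roll: Bystander: roll of tape lying flat, 65x64x19 mm, to be left where it is; origin under its middle. Behind it hangs the reel dispenser's front bar (from x = 0.55 m on, 0.24 to 0.30 m above the worktop, y = -0.06 to 0.40 m; a cutter at y = 0.34 to 0.39 reaches out to x = 0.53): keep the gripper and wrist in front of it.
- dropper_bottle: Bystander: dropper bottle, upright, 33x34x102 mm, to be left where it is; origin under its middle.
- vial_press: The press, a fixed grey bench fixture with a base plate 64x198x12 mm; origin under the cradle's middle, axes as the cradle's. A fixed steel anvil faces the cradle at y = +30 mm, a sprung nose at about y = -30 mm, so the vial has 5 mm to spare at each end; the lever then pushes it to the anvil. The lever's pivot stands at y = -37 mm, 77 mm high.

How it is judged:
On the way:
1. the vial lies in the cradle, cap towards the lever, let go, and the lever is still up (horizontal distance between vial_center and cradle below 0.009 m and z of vial_center in the frame of cradle between -0.004 and 0.004 m and angle between the y axis of vial_center and the y axis of cradle, either way round below 0.15 rad and y of vial_cap in the frame of cradle below -0.005 m and contact force between the fingers and vial below 0.05 N and value of joint press_lever below 0.1 rad), for 0.2 s.
At the end, for the whole second after the job is handed in: The vial lies released in the cradle (centre within 9 mm of its middle, 0.15 rad of its line, cap towards the lever); the nose bears on it with over 2 N; the robot, pressing with over 2 N, holds the lever still within 0.065 rad of level (paddle within about 5 mm of the gauge post) (horizontal distance between vial_center and cradle below 0.009 m and z of vial_center in the frame of cradle between -0.004 and 0.004 m and angle between the y axis of vial_center and the y axis of cradle, either way round below 0.15 rad and y of vial_cap in the frame of cradle below -0.005 m and contact force between the fingers and vial below 0.05 N and value of joint press_lever between 0.312 and 0.442 rad and contact force between press_nose and vial above 2 N and velocity of joint press_lever between -0.1 and 0.1 rad/s and contact force between any of the fingers, the arm and anything else above 2 N); the arm keeps its last pose, push and grip.
It fails at once if the timer, the tape roll or the dropper bottle is pushed more than 30 mm (distance of any of timer, tape_roll, dropper_bottle from where it was at the start of the episode above 0.03 m).
It also fails if it takes over 50 s, if anything falls off the work surface, if the arm or the gripper's body presses on something with over 40 N, if the wrist force passes 120 N, or if a joint passes its speed limit or range.

## Working session

There is one attempt and no reset: what is moved stays moved. The work goes in short steps, Python scripts to look and compute and a tool call to move; the robot and the scene stay as the last step left them, time stands still between calls to the robot, and variables do not carry over. Pictures are saved under pics/ and viewed, and the job is handed in when it is done.

Besides the shell and the picture viewer there is one more tool, called after "Call:" as name(argument=value, ...), one argument or row to a line, values as JSON. send_rows: Moves the arm, as the interface text tells. Its arguments: {"type":"object","properties":{"motion":{"type":"array","items":{"type":"object","properties":{"hand":{"type":"number"},"slide":{"type":"array","items":{"type":"number"}},"spin":{"type":"number"}}}},"grip_force":{"type":"number"}},"required":["motion"]}

```bash
mkdir -p pics
cat > h.py <<'E'
import numpy as np, cv2
from cell import observe, vision, job
def snap(cam,name):
    p=vision.read_camera(cam); cv2.imwrite('pics/'+name,p['pixels']); return p
def world(p,uv,z=None):
    u,v=uv; T=np.array(p['world_from_camera'])
    d=p['range_z'][int(round(v)),int(round(u))] 
    r=np.array([(u-p['cx'])/p['fx'],(v-p['cy'])/p['fy'],1])
    if z is None: return T[:3,:3]@(r*d)+T[:3,3]
    R=T[:3,:3]@r; return T[:3,3]+R*(z-T[2,3])/R[2]
def cloud(p):
    T=np.array(p['world_from_camera']); v,u=np.mgrid[:400,:640]; d=p['range_z']
    c=np.stack([(u-p['cx'])/p['fx']*d,(v-p['cy'])/p['fy']*d,d],-1)
    w=c@T[:3,:3].T+T[:3,3]; w[d==0]=np.nan; return w
E
python3 - <<'E'
from h import *
np.set_printoptions(precision=3,suppress=True)
print(observe())
for c in ['top','side']:
    p=snap(c,c+'0.png'); print(c,np.array(p['world_from_camera']),p['fx'])
    for t in ['vial','vial_cap','vial_press','paddle_top','gauge_top','cradle','timer','tape_roll','dropper_bottle']:
        try:
            for r in vision.search_frame(p,t)[:2]: print(c,t,r['conf'],np.array(r['uv']),world(p,r['uv']))
        except Exception as e: print(t,e)
E
```

```text
{'time': 0.0, 'qpos': array([-1.449,  0.343,  1.525, -0.   ,  1.275, -0.146]), 'qvel': array([ 0.   , -0.002, -0.   ,  0.002,  0.001, -0.001]), 'joint_efforts': array([ -0.001, -43.125, -24.422,   0.072,   0.056,  -0.   ]), 'tool_pos': array([ 0.139, -0.506,  0.226]), 'tool_rot': array([-1.696,  1.569,  1.713]), 'contact_force': array([0.173, 1.345, 0.167]), 'torque': array([-0.023, -0.085,  0.008]), 'opening': 0.09154567681088185}
top [[ 0.012 -0.989  0.148  0.303]
 [-1.    -0.012 -0.    -0.034]
 [ 0.002 -0.148 -0.989  1.321]
 [ 0.     0.     0.     1.   ]] 502.71224693131296
top vial 0.66 [263.  225.2] [0.425 0.121 0.002]
top vial_press 0.69 [359.9 214.4] [ 0.448 -0.128  0.074]
top paddle_top 0.57 [344.7 208.2] [ 0.461 -0.089  0.093]
top gauge_top 0.9 [363.5 214.1] [ 0.449 -0.137  0.077]
top cradle 0.89 [361.7 214.6] [ 0.449 -0.133  0.065]
top cradle 0.71 [346.  212.8] [ 0.45  -0.093  0.091]
top timer 0.9 [269.4 184.2] [0.532 0.106 0.015]
top timer 0.69 [262.4 224. ] [0.427 0.122 0.008]
top tape_roll 0.66 [232.9 176.8] [0.55  0.202 0.019]
top dropper_bottle 0.77 [453.7 184.8] [ 0.528 -0.368  0.06 ]
side [[-0.952 -0.194  0.238  0.235]
 [-0.307  0.642 -0.702  0.711]
 [-0.016 -0.741 -0.671  0.801]
 [ 0.     0.     0.     1.   ]] 449.9164995549461
side vial 0.38 [345.5 185.8] [ 0.449 -0.081  0.096]
side vial_cap 0.48 [344.6 132.8] [ 0.532 -0.365  0.049]
side vial_cap 0.45 [326.6 273.7] [0.433 0.121 0.012]
side vial_press 0.84 [349.7 198.5] [ 0.451 -0.133  0.009]
side paddle_top 0.71 [345.9 185. ] [ 0.449 -0.087  0.094]
side gauge_top 0.9 [345.7 201.8] [ 0.457 -0.116  0.011]
side cradle 0.72 [346.6 199.2] [ 0.458 -0.127  0.01 ]
side timer 0.65 [283.3 258.9] [0.538 0.115 0.017]
side tape_roll 0.83 [260.6 300.8] [0.542 0.232 0.015]
side dropper_bottle 0.65 [348.3 130.2] [ 0.522 -0.37   0.057]
```

Run:
```python
import cv2,numpy as np
a=cv2.imread('pics/top0.png');b=cv2.imread('pics/side0.png')
cv2.imwrite('pics/t1.png',cv2.resize(a[140:260,220:400],None,fx=4,fy=4,interpolation=2))
cv2.imwrite('pics/s1.png',cv2.resize(b[150:310,240:400],None,fx=3.7,fy=3.7,interpolation=2))
```

```text
(no output)
```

View pics/top0.png

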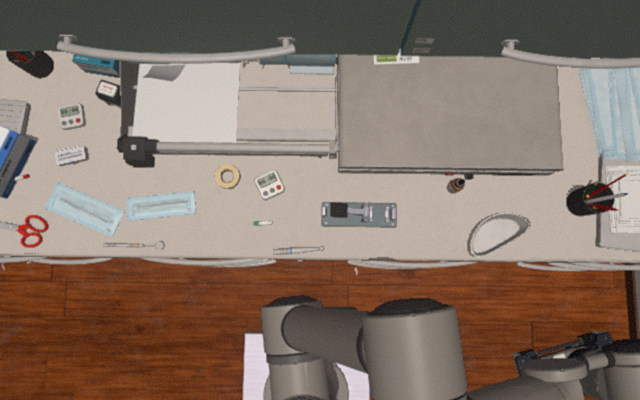

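View pics/t1.png

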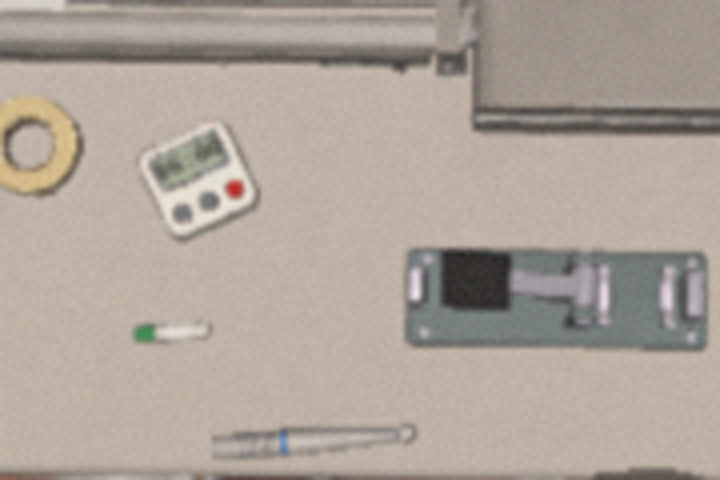

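View pics/s1.png

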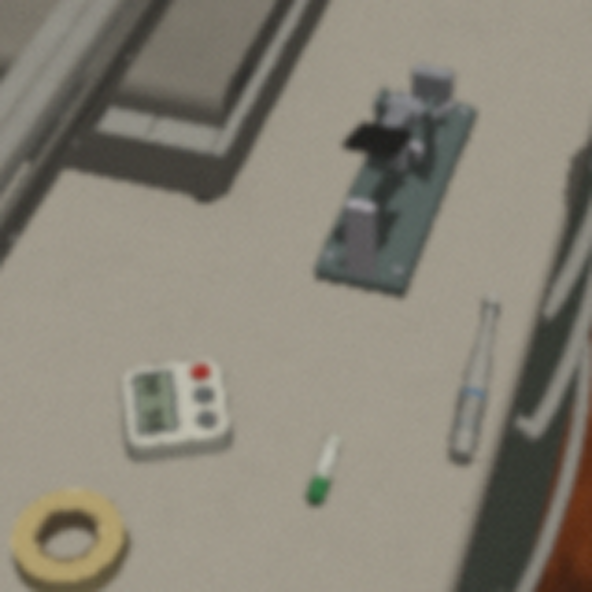

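The top view shows the press at columns 321-397 and row 214. Its gauge and paddle are on the left (+y) and the saddles on the right. The vial is at (263, 223) with its green cap on the left, so no half turn is needed. Next I'll measure these more precisely.

Run:
```python
from h import *
np.set_printoptions(precision=4,suppress=True)
p=snap('top','top1.png'); im=p['pixels'].astype(int)
hsv=cv2.cvtColor(p['pixels'],cv2.COLOR_BGR2HSV)
W=cloud(p)
# plate
for t in ['vial_press','vial']:
    for r in vision.cut_out(p,t)[:3]:
        m=r['mask']; vs,us=np.nonzero(m); print(t,r['conf'],us.min(),us.max(),vs.min(),vs.max(),m.sum())
pl=(np.arange(640)[None]>310)&(np.arange(640)[None]<405)&(np.arange(400)[:,None]>192)&(np.arange(400)[:,None]<236)
b,g,r=im[...,0],im[...,1],im[...,2]
m=(pl&((b-r)>5)).astype(np.uint8)
m=cv2.morphologyEx(m,cv2.MORPH_OPEN,np.ones((2,2)))
cnt=np.concatenate(cv2.findContours(m,0,1)[0]).reshape(-1,2)
q=np.array([world(p,(u,v),0.012)[:2] for u,v in cnt])
rect=cv2.minAreaRect((q*1000).astype(np.float32)); print('plate',rect)
# vial: saturation green + white
reg=(np.arange(640)[None]>250)&(np.arange(640)[None]<276)&(np.arange(400)[:,None]>215)&(np.arange(400)[:,None]<231)
gm=reg&((g-r)>20); wm=reg&(im.min(-1)>195)
print(hsv[223,250:276],)
for n,mm in (('green',gm),('white',wm)):
    vs,us=np.nonzero(mm); print(n,mm.sum(),us.mean(),vs.mean(),us.min(),us.max(),world(p,(us.mean(),vs.mean()),0.006))
np.save('m.npy',m)
# bright/grey blobs along press by height
sel=pl&(W[...,2]>0.02); 
for v in range(203,226,2): print(v,' '.join('%2d'%(x*1000) if x==x else '--' for x in W[v,318:400,2]))
```

```text
vial_press 0.79 321 396 202 227 1835
vial 0.62 321 396 202 226 1793
vial 0.48 253 272 220 225 102
plate ((452.38134765625, -124.30348205566406), (55.33679962158203, 170.88340759277344), 0.6950677037239075)
[[ 16  32 189]
 [ 15  33 188]
 [ 16  30 186]
 [ 50  42 153]
 [ 67  97 144]
 [ 67 125 145]
 [ 67 127 147]
 [ 68 129 148]
 [ 61  59 161]
 [ 26  20 195]
 [ 15  24 214]
 [ 20  21 221]
 [ 21  16 223]
 [ 14  17 225]
 [ 16  17 224]
 [ 17  23 224]
 [ 19  20 221]
 [ 13  23 214]
 [ 18  21 202]
 [ 16  26 204]
 [ 19  25 197]
 [ 17  23 178]
 [ 16  33 160]
 [ 14  36 182]
 [ 17  34 189]
 [ 18  30 188]]
green 17 256.05882352941177 222.76470588235293 254 258 [0.4306 0.1392 0.006 ]
white 13 263.7692307692308 222.46153846153845 261 267 [0.4316 0.119  0.006 ]
203 -1  0  0 -1 10 15  8 12 13 16 11 10 110 107 109 110 104 100 103 99 98 100 97 97 98 96 90 94 89 14 15 11 10 10 10 12 10 13  9  9  8 14 11 17  7 14 71 77 72 75 12 11 10 10 10 18  9  8  6 11 10  7 11  7 13 11 10 10 13 12 12 11 14 11  5 10  8  4  0 -1  2  0
205  1  0  0  4  9 14  5 12 13 15 13  9 106 106 105 106 107 101 108 105 94 99 98 95 96 97 
[... 2018 characters left out ...]
 8 12 14 11 15 15 12  2 10 10 11 13 11  8 15 11 14 14 10 11 12 12 16  8 12 14 12 14 20 28 32 28 31 31 33 12 18 35 32 14  9 12  9 12  9 12 13 17 12 11 11 14 11 29 37 27 13  7 12 13  9 10  8 11  0 -2  3
223  0 -1 -1 10 15 12 12 10 14 12 14  9  9 15 15 11 11 10 12 14  8 11  8 13 16 15 12 12 15 15 11 16 14 13  9  8 11 10 12 12 13 13  8 10 13 10 12 13 14 12 11  8 11  9 12 12 17  9  9 12 10 14 16  4 12 14  8 14 11 14 10 13 15 14 15 12  9 10  8 -2 -2  0
225 -3  0 -4 -1 10 13  9 11  8  7 11 10  8  9 10  9 16 11 10 13  8  9 12 10 12 15 13 12 11 11 13  9 11 14 12 12 15  5 12 12 10 13  7 14 12 15 10 10 10 11 11 12  6 11  8 11 15 11 11 15 13  8 11 11 10 13 15 11 12 18 10  7 13  8 14 13 12  7 13  5  0 -2
```

```bash
cat > meas.py <<'E'
from h import *
np.set_printoptions(precision=4,suppress=True)
for k in range(2):
  for cam in ['top','side']:
    p=snap(cam,'m_%s%d.png'%(cam,k)); W=cloud(p); im=p['pixels'].astype(int)
    box=(W[...,0]>0.39)&(W[...,0]<0.51)&(W[...,1]>-0.28)&(W[...,1]<0.03)
    m=(box&(W[...,2]>0.006)&(W[...,2]<.13)).astype(np.uint8)
    n,l,s,_=cv2.connectedComponentsWithStats(m); i=1+s[1:,4].argmax(); m=(l==i)
    if cam=='top':
        c=cv2.findContours(m.astype(np.uint8),0,1)[0][0].reshape(-1,2)
        q=np.array([world(p,(u,v),.012)[:2]*1000 for u,v in c],np.float32)
        print('plate',cv2.minAreaRect(q))
        # edges
        hp=m&(abs(W[...,2]-.012)<.006); 
        for nm,lo,hi in (('gauge',.064,.080),('anvil',.038,.055)):
            sel=m&(W[...,2]>lo)&(W[...,2]<hi)&((W[...,1]>-0.05) if nm=='gauge' else (W[...,1]<-.19))
            print(nm,np.nanmean(W[sel],0),W[sel][:,:2].min(0),W[sel][:,:2].max(0),sel.sum())
        sel=m&(W[...,2]>.016)&(W[...,2]<.037)&(W[...,1]<-.14)
        q=W[sel]
        for a,b in ((-.17,-.14),(-.215,-.18)):
            s_=q[(q[:,1]>a)&(q[:,1]<b)]; print('saddle',s_.mean(0),s_[:,:2].min(0),s_[:,:2].max(0),len(s_))
    b,g,r=im[...,0],im[...,1],im[...,2]
    reg=(W[...,0]>.40)&(W[...,0]<.46)&(W[...,1]>.08)&(W[...,1]<.17)
    gm=reg&((g-r)>12); med=np.median(im[reg],0)
    wm=reg&(im.min(-1)>med.min()+12)
    a=(gm|wm).astype(np.uint8); n,l,s,_=cv2.connectedComponentsWithStats(a); a=l==(1+s[1:,4].argmax())
    vs,us=np.nonzero(a); Q=np.array([world(p,(u,v),.008)[:2] for u,v in zip(us,vs)])
    cen=Q.mean(0); ev=np.linalg.svd(Q-cen)[2][0]; t=(Q-cen)@ev
    rr=cv2.minAreaRect((Q*1000).astype(np.float32))
    vs,us=np.nonzero(gm&a); gq=np.array([world(p,(u,v),.008)[:2] for u,v in zip(us,vs)]).mean(0)
    print(cam,'vial',cen,'ev',ev,t.min(),t.max(),'rect',rr,'cap',gq)
E
python3 meas.py
```

```text
plate ((455.117919921875, -129.5416259765625), (65.91969299316406, 197.14732360839844), 0.6901276111602783)
gauge [ 0.4569 -0.0363  0.0728] [ 0.4465 -0.041 ] [ 0.4665 -0.0334] 27
anvil [ 0.4547 -0.215   0.046 ] [ 0.4408 -0.2205] [ 0.4692 -0.2093] 57
saddle [ 0.455  -0.159   0.0258] [ 0.4326 -0.1694] [ 0.4824 -0.1419] 46
saddle [ 0.4554 -0.1997  0.0236] [ 0.4278 -0.2136] [ 0.4774 -0.1824] 80
top vial [0.4318 0.1167] ev [ 0.056  -0.9984] -0.012017007830226065 0.01423972778060413 rect ((431.3914794921875, 115.58599853515625), (7.893648624420166, 26.214431762695312), 0.6915143132209778) cap nan
side vial [0.4307 0.1291] ev [-0.0637  0.998 ] -0.027899003703516292 0.020494457247188562 rect ((432.0890808105469, 125.56110382080078), (11.204387664794922, 48.10593795776367), 8.314510345458984) cap [0.4299 0.1402]
plate ((455.1285705566406, -130.62686157226562), (65.91478729248047, 199.29800415039062), 0.6901317238807678)
gauge [ 0.457  -0.0364  0.072 ] [ 0.4466 -0.041 ] [ 0.466  -0.0334] 27
anvil [ 0.4552 -0.215   0.0454] [ 0.4404 -0.2204] [ 0.4694 -0.2093] 58
saddle [ 0.4562 -0.1586  0.0245] [ 0.4325 -0.1668] [ 0.4852 -0.142 ] 45
saddle [ 0.4552 -0.2014  0.0237] [ 0.4279 -0.2126] [ 0.4831 -0.1824] 74
top vial [0.4309 0.1259] ev [ 0.0727 -0.9974] -0.021065348853515804 0.02352212381403068 rect ((429.9674987792969, 124.69706726074219), (10.521498680114746, 44.550132751464844), 0.6914672255516052) cap [0.4298 0.1395]
side vial [0.4308 0.1286] ev [-0.07    0.9975] -0.027363672400431135 0.0210189150039011 rect ((432.0890808105469, 125.56110382080078), (11.204387664794922, 48.10593795776367), 8.314510345458984) cap [0.43 0.14]meas.py:30: RuntimeWarning: Mean of empty slice.
  vs,us=np.nonzero(gm&a); gq=np.array([world(p,(u,v),.008)[:2] for u,v in zip(us,vs)]).mean(0)
  ret = ret.dtype.type(ret / rcount)
```

```bash
cat >> h.py <<'E'
from scipy.spatial.transform import Rotation as Ro
def plan(target, jaw=None):
    """shift in tool axes (mm) to a world target; spin to bring tool y to given world dir (mod pi)"""
    s=observe(); R=Ro.from_euler('xyz',s['tool_rot']).as_matrix()
    print('t',s['time'],'pos',s['tool_pos'],'open',s['opening'],'F',s['contact_force'],'q',s['qpos'])
    print('tool x',R[:,0],'y',R[:,1],'z',R[:,2])
    print('shift tool mm',R.T@(np.array(target)-s['tool_pos'])*1000)
    if jaw is not None:
        j=R.T@np.array([*jaw,0]); a=np.arctan2(j[2],j[1]); print('spin',a,'or',a-np.sign(a)*np.pi)
E
python3 - <<'E'
from h import *
np.set_printoptions(precision=4,suppress=True)
plan([.36,-.2,.227],[.998,.065])
p=vision.read_camera('side');W=cloud(p)
q=vision.read_camera('top');V=cloud(q)
for y in (-.3,-.22,-.15,-.08,0,.1):
  print(y,[ '%.2f:%.3f'%(x,np.nanmax(np.r_[0,V[(abs(V[...,0]-x)<.01)&(abs(V[...,1]-y)<.02)][:,2]])) for x in np.arange(.48,.64,.02)])
E
```

```text
t 1.35 pos [ 0.139  -0.5063  0.2267] open 0.09198372325589256 F [0.3208 0.0534 0.5382] q [-1.449   0.342   1.5241  0.      1.2754 -0.146 ]
tool x [ 0.     -0.0001 -1.    ] y [ 0.2646 -0.9644  0.0001] z [-0.9644 -0.2646 -0.    ]
shift tool mm [  -0.2819 -236.8772 -294.2152]
spin -1.3680258567551484 or 1.7735667968346447
-0.3 ['0.48:0.006', '0.50:0.008', '0.52:0.006', '0.54:0.007', '0.56:0.116', '0.58:0.118', '0.60:0.117', '0.62:0.632', '0.64:0.740']
-0.22 ['0.48:0.033', '0.50:0.008', '0.52:0.005', '0.54:0.007', '0.56:0.114', '0.58:0.115', '0.60:0.116', '0.62:0.116', '0.64:0.739']
-0.15 ['0.48:0.080', '0.50:0.008', '0.52:0.007', '0.54:0.006', '0.56:0.117', '0.58:0.116', '0.60:0.117', '0.62:0.117', '0.64:0.737']
-0.08 ['0.48:0.106', '0.50:0.006', '0.52:0.006', '0.54:0.006', '0.56:0.297', '0.58:0.295', '0.60:0.275', '0.62:0.279', '0.64:0.736']
0 ['0.48:0.006', '0.50:0.005', '0.52:0.008', '0.54:0.008', '0.56:0.299', '0.58:0.293', '0.60:0.243', '0.62:0.632', '0.64:0.734']
0.1 ['0.48:0.007', '0.50:0.025', '0.52:0.025', '0.54:0.023', '0.56:0.299', '0.58:0.296', '0.60:0.632', '0.62:0.633', '0.64:0.731']
```

Run:
```python
from h import *
np.set_printoptions(precision=4,suppress=True)
q=vision.read_camera('top');V=cloud(q);p=vision.read_camera('side');W=cloud(p)
for n,C in (('top',V),('side',W)):
  for y in (-.28,-.25,-.22,-.19,-.16,-.13,-.1,-.07,-.04,0):
    m=(abs(C[...,1]-y)<.015)&(C[...,0]>.5)&(C[...,0]<.62)&(C[...,2]>.06)&(C[...,2]<.4)
    c=C[m]; 
    if len(c): print(n,y,len(c),np.percentile(c[:,0],[0,2,5,10]),np.percentile(c[:,2],[2,50,98]))
```

```text
top -0.28 304 [0.5618 0.5625 0.5628 0.5632] [0.0857 0.1092 0.1143]
top -0.25 299 [0.5621 0.5626 0.5629 0.5634] [0.086  0.1097 0.1149]
top -0.22 306 [0.5617 0.5625 0.563  0.5636] [0.0824 0.1094 0.1147]
top -0.19 307 [0.5622 0.5625 0.563  0.5635] [0.0801 0.1093 0.1144]
top -0.16 309 [0.562  0.5625 0.5629 0.5645] [0.0923 0.1095 0.1145]
top -0.13 299 [0.5612 0.5626 0.5631 0.5636] [0.0912 0.1092 0.1146]
top -0.1 301 [0.5614 0.5619 0.5628 0.5634] [0.0895 0.1096 0.1139]
top -0.07 305 [0.5502 0.5511 0.5518 0.5561] [0.0947 0.2374 0.2968]
top -0.04 375 [0.5474 0.55   0.551  0.5541] [0.2343 0.2514 0.2984]
top 0 357 [0.5538 0.5542 0.555  0.5558] [0.2345 0.2425 0.2957]
side -0.28 148 [0.5616 0.5621 0.5627 0.563 ] [0.0828 0.1079 0.1112]
side -0.25 164 [0.5618 0.5619 0.5623 0.5626] [0.0832 0.1081 0.1113]
side -0.22 174 [0.5613 0.5619 0.5624 0.563 ] [0.0834 0.1084 0.1114]
side -0.19 179 [0.5617 0.5621 0.5624 0.563 ] [0.0838 0.1082 0.1109]
side -0.16 190 [0.561  0.5622 0.5625 0.5629] [0.0823 0.1081 0.1113]
side -0.13 195 [0.5617 0.5619 0.5626 0.5629] [0.0831 0.1081 0.1113]
side -0.1 209 [0.5612 0.5617 0.562  0.5626] [0.0837 0.1083 0.1113]
side -0.07 493 [0.5502 0.5522 0.5627 0.5655] [0.0808 0.1073 0.2941]
side -0.04 295 [0.5468 0.5499 0.5509 0.5514] [0.2353 0.2699 0.2955]
side 0 231 [0.5528 0.5537 0.5541 0.5547] [0.2355 0.2635 0.2929]
```

Call:
send_rows(
  motion=[
    {"hand": -0.2,"slide": [0,0,0],"spin": -0.14},
    {"hand": -0.2,"slide": [0,0,0],"spin": -0.14},
    {"hand": -0.2,"slide": [0,0,0],"spin": -0.14},
    {"hand": -0.2,"slide": [0,0,0],"spin": -0.14},
    {"hand": -0.2,"slide": [0,0,0],"spin": -0.14},
    {"hand": -0.2,"slide": [0,0,0],"spin": -0.14},
    {"hand": -0.2,"slide": [0,0,0],"spin": -0.14},
    {"hand": -0.2,"slide": [0,0,0],"spin": -0.14},
  ],
)

```text
time: 2.35
tool_pos: [0.139, -0.5063, 0.2267]
tool_rot: [1.524, 1.571, -0.187]
contact_force: [0.0, -0.5, -0.0]
opening: 0.0378
```

Call:
send_rows(
  motion=[
    {"hand": -0.2,"slide": [0,0,0],"spin": -0.14},
    {"hand": -0.2,"slide": [0,0,0],"spin": -0.14},
  ],
)

```text
time: 2.55
tool_pos: [0.139, -0.5063, 0.2267]
tool_rot: [1.31, 1.571, -0.109]
contact_force: [-0.4, 0.1, -0.6]
opening: 0.0368
```

Run:
```python
from h import *
np.set_printoptions(precision=4,suppress=True)
plan([.36,-.2,.227],[.998,.065])
```

```text
t 2.55 pos [ 0.139  -0.5063  0.2267] open 0.036817040906650854 F [-0.4291  0.1434 -0.6229] q [-1.4489  0.342   1.5241  0.0001  1.2754 -1.6014]
tool x [ 0.0001 -0.     -1.    ] y [0.9884 0.1518 0.0001] z [ 0.1518 -0.9884  0.    ]
shift tool mm [  -0.2565  264.9223 -269.1785]
spin 0.08734539519405284 or -3.05424725839574
```

Call:
send_rows(
  motion=[
    {"hand": -0.2,"slide": [0,33,-33],"spin": 0},
    {"hand": -0.2,"slide": [0,33,-33],"spin": 0},
    {"hand": -0.2,"slide": [0,33,-33],"spin": 0},
    {"hand": -0.2,"slide": [0,33,-33],"spin": 0},
    {"hand": -0.2,"slide": [0,33,-33],"spin": 0},
    {"hand": -0.2,"slide": [0,33,-33],"spin": 0},
    {"hand": -0.2,"slide": [0,33,-33],"spin": 0},
    {"hand": -0.2,"slide": [0,33,-33],"spin": 0},
  ],
)

```text
time: 3.35
tool_pos: [0.3632, -0.1992, 0.2261]
tool_rot: [0.348, 1.566, -1.076]
contact_force: [0.5, -0.2, 0.3]
opening: 0.0371
```

Run:
```python
from h import *
np.set_printoptions(precision=4,suppress=True)
plan([.431,.1255,.15],[.998,.065])
```

```text
t 3.35 pos [ 0.3632 -0.1992  0.2261] open 0.03711512972553032 F [ 0.5473 -0.1541  0.3074] q [-0.6856  0.1357  1.804  -0.002   1.1974 -0.8318]
tool x [ 0.0023 -0.0043 -1.    ] y [0.9892 0.1464 0.0017] z [ 0.1464 -0.9892  0.0046]
shift tool mm [  74.8925  114.4617 -311.5861]
spin 0.08184705725289985 or -3.059745596336893
```

Call:
send_rows(
  motion=[
    {"hand": -0.2,"slide": [0,14,-39],"spin": 0},
    {"hand": -0.2,"slide": [0,14,-39],"spin": 0},
    {"hand": -0.2,"slide": [0,14,-39],"spin": 0},
    {"hand": -0.2,"slide": [0,14,-39],"spin": 0},
    {"hand": -0.2,"slide": [15,14,-39],"spin": 0},
    {"hand": -0.2,"slide": [20,14,-39],"spin": 0},
    {"hand": -0.2,"slide": [20,14,-39],"spin": 0},
    {"hand": -0.2,"slide": [20,14,-39],"spin": 0.08},
  ],
)

```text
time: 4.15
tool_pos: [0.4347, 0.1393, 0.1521]
tool_rot: [1.154, 1.552, -0.35]
contact_force: [0.8, -1.1, -0.4]
opening: 0.0369
```

Run:
```python
from h import *
np.set_printoptions(precision=4,suppress=True)
plan([.431,.1255,.08],[.998,.065])
```

```text
t 4.15 pos [0.4347 0.1393 0.1521] open 0.03694513809110037 F [ 0.8069 -1.1494 -0.3599] q [ 0.1482  0.2918  1.8274 -0.0106  1.006   0.0868]
tool x [ 0.0175 -0.0064 -0.9998] y [0.9976 0.067  0.0171] z [ 0.0668 -0.9977  0.0076]
shift tool mm [72.1143 -5.8739 12.9458]
spin 0.0018492900648520332 or -3.139743363524941
```

Call:
send_rows(
  motion=[
    {"hand": -0.2,"slide": [20,-3,7],"spin": 0},
    {"hand": -0.2,"slide": [20,-3,6],"spin": 0},
    {"hand": -0.2,"slide": [0,0,0],"spin": 0},
  ],
)

```text
time: 4.45
tool_pos: [0.4293, 0.132, 0.1087]
tool_rot: [1.159, 1.555, -0.338]
contact_force: [-0.7, -1.1, 0.6]
opening: 0.0363
```

Run:
```python
from h import *
np.set_printoptions(precision=4,suppress=True)
plan([.431,.1255,.04],[.998,.065])
p=snap('side','v1.png'); cv2.imwrite('pics/v1c.png',cv2.resize(p['pixels'][180:330,220:420],None,fx=4,fy=4,interpolation=2))
```

```text
t 4.45 pos [0.4293 0.132  0.1087] open 0.036344652922045764 F [-0.7405 -1.0941  0.6233] q [ 0.1325  0.3434  1.8999 -0.0094  0.884   0.064 ]
tool x [ 0.0151 -0.0053 -0.9999] y [0.9971 0.0743 0.0147] z [ 0.0743 -0.9972  0.0064]
shift tool mm [68.7075  0.2172  6.1427]
spin 0.009287753634748765 or -3.1323048999550442
```

View pics/v1c.png

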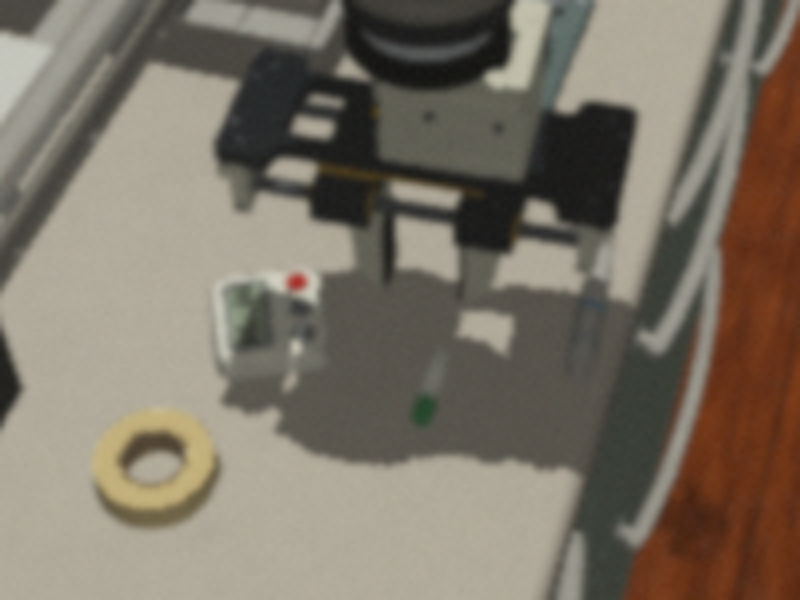

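Call:
send_rows(
  motion=[
    {"hand": -0.2,"slide": [25,0,3],"spin": 0.01},
    {"hand": -0.2,"slide": [25,0,3],"spin": 0},
    {"hand": -0.2,"slide": [20,0,0],"spin": 0},
    {"hand": -0.2,"slide": [10,0,0],"spin": 0},
    {"hand": -0.2,"slide": [0,0,0],"spin": 0},
  ],
)

```text
time: 5.0
tool_pos: [0.4392, 0.1255, 0.0341]
tool_rot: [1.411, 1.539, -0.099]
contact_force: [-0.7, 0.3, 0.3]
opening: 0.0368
```

Run:
```python
from h import *
np.set_printoptions(precision=4,suppress=True)
plan([.431,.1255,.0025],[.998,.065])
```

```text
t 5.0 pos [0.4392 0.1255 0.0341] open 0.03679852304496791 F [-0.6839  0.2736  0.3162] q [ 0.1149  0.477   1.966  -0.0108  0.668   0.0629]
tool x [ 0.0312 -0.0031 -0.9995] y [0.9977 0.0604 0.0309] z [ 0.0602 -0.9982  0.005 ]
shift tool mm [31.319  -9.1567 -0.6838]
spin -0.004768884317135788 or 3.1368237692726573
```

Call:
send_rows(
  motion=[
    {"hand": -0.2,"slide": [6,-5,0],"spin": 0},
    {"hand": -0.2,"slide": [8,-4,0],"spin": 0},
    {"hand": -0.2,"slide": [8,0,0],"spin": 0},
    {"hand": -0.2,"slide": [5,0,0],"spin": 0},
    {"hand": -0.2,"slide": [0,0,0],"spin": 0},
  ],
)

```text
time: 5.5
tool_pos: [0.4327, 0.125, 0.0078]
tool_rot: [1.446, 1.534, -0.065]
contact_force: [-0.3, -0.4, -0.1]
opening: 0.0368
```

Run:
```python
from h import *
np.set_printoptions(precision=4,suppress=True)
plan([.431,.1255,.0025],[.998,.065])
```

```text
t 5.5 pos [0.4327 0.125  0.0078] open 0.036819801031699795 F [-0.3475 -0.3692 -0.1307] q [ 0.1156  0.5193  2.0061 -0.0122  0.5796  0.0657]
tool x [ 0.0371 -0.0024 -0.9993] y [0.9975 0.06   0.0368] z [ 0.0598 -0.9982  0.0046]
shift tool mm [ 5.2524 -1.8876 -0.5937]
spin -0.0051627403009473355 or 3.1364299132888456
```

Call:
send_rows(
  motion=[
    {"hand": -0.2,"slide": [4.5,-2,0],"spin": 0},
    {"hand": -0.2,"slide": [1,0,0],"spin": 0},
    {"hand": -1,"slide": [0,0,0],"spin": 0},
    {"hand": -1,"slide": [0,0,0],"spin": 0},
    {"hand": -1,"slide": [0,0,0],"spin": 0},
    {"hand": -1,"slide": [0,0,0],"spin": 0},
  ],
  grip_force=15,
)

```text
time: 6.1
tool_pos: [0.4314, 0.125, 0.0021]
tool_rot: [1.451, 1.533, -0.06]
contact_force: [0.2, -0.2, -0.1]
opening: 0.0101
```

Call:
send_rows(
  motion=[
    {"hand": -1,"slide": [-15,0,0],"spin": 0},
    {"hand": -1,"slide": [-25,0,0],"spin": 0},
    {"hand": -1,"slide": [-30,0,0],"spin": 0},
    {"hand": -1,"slide": [0,0,0],"spin": 0},
  ],
)

```text
time: 6.5
tool_pos: [0.4282, 0.1251, 0.0739]
tool_rot: [1.441, 1.535, -0.07]
contact_force: [0.6, 0.0, 0.7]
opening: 0.0102
```

Run:
```python
from h import *
np.set_printoptions(precision=4,suppress=True)
plan([.4555,-.1795,.10],[1,-.011])
p=snap('side','v2.png'); cv2.imwrite('pics/v2c.png',cv2.resize(p['pixels'][180:330,220:420],None,fx=4,fy=4,interpolation=2))
```

```text
t 6.5 pos [0.4282 0.1251 0.0739] open 0.010173147337912 F [0.5543 0.05   0.6986] q [ 0.1169  0.3874  1.9626 -0.0097  0.7562  0.0639]
tool x [ 0.0359 -0.0025 -0.9994] y [0.9976 0.0599 0.0357] z [ 0.0598 -0.9982  0.0047]
shift tool mm [-24.373    9.8852 305.7756]
spin 0.07090035383634048 or -3.0706922997534525
```

View pics/v2c.png

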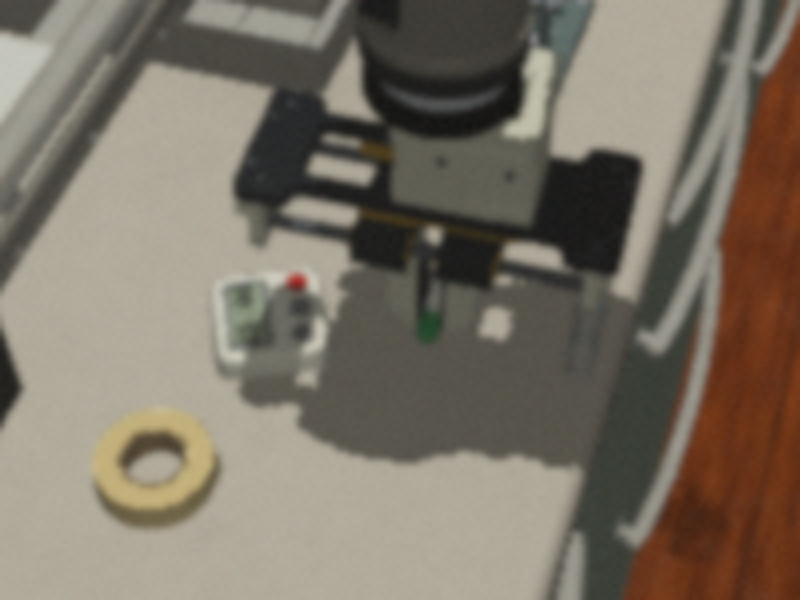

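Call:
send_rows(
  motion=[
    {"hand": -1,"slide": [-30,0,10],"spin": 0},
    {"hand": -1,"slide": [-30,0,25],"spin": 0},
    {"hand": -1,"slide": [-25,0,35],"spin": 0},
    {"hand": -1,"slide": [0,-3,40],"spin": 0},
    {"hand": -1,"slide": [0,-3,40],"spin": 0},
    {"hand": -1,"slide": [0,-3,40],"spin": 0},
    {"hand": -1,"slide": [0,-3,40],"spin": 0},
    {"hand": -1,"slide": [0,0,40],"spin": 0.07},
  ],
)

```text
time: 7.35
tool_pos: [0.4261, -0.1506, 0.1546]
tool_rot: [1.509, 1.546, -0.064]
contact_force: [1.1, 0.5, -0.8]
opening: 0.0103
```

Run:
```python
from h import *
np.set_printoptions(precision=4,suppress=True)
plan([.4555,-.1795,.10],[1,-.011])
```

```text
t 7.35 pos [ 0.4261 -0.1506  0.1546] open 0.010275824505518786 F [ 1.0755  0.5363 -0.7956] q [-0.5172  0.276   1.8424  0.0127  1.0014 -0.5219]
tool x [ 0.0243 -0.0016 -0.9997] y [ 0.9997 -0.002   0.0243] z [-0.002  -1.      0.0015]
shift tool mm [55.3694 28.1575 28.7861]
spin 0.009000720264643776 or -3.1325919333251493
```

Call:
send_rows(
  motion=[
    {"hand": -1,"slide": [0,6,10],"spin": 0},
    {"hand": -1,"slide": [0,10,10],"spin": 0},
    {"hand": -1,"slide": [0,9,3],"spin": 0.01},
    {"hand": -1,"slide": [0,0,0],"spin": 0},
    {"hand": -1,"slide": [0,0,0],"spin": 0},
  ],
)

```text
time: 7.85
tool_pos: [0.4504, -0.1769, 0.1505]
tool_rot: [1.707, 1.553, 0.117]
contact_force: [0.1, 0.1, 0.0]
opening: 0.0102
```

Run:
```python
from h import *
np.set_printoptions(precision=4,suppress=True)
plan([.4555,-.1795,.10],[1,-.011])
p=snap('side','v3.png'); W=cloud(p); im=p['pixels'].astype(int)
cv2.imwrite('pics/v3c.png',cv2.resize(p['pixels'][100:250,250:450],None,fx=4,fy=4,interpolation=2))
b,g,r=im[...,0],im[...,1],im[...,2]
m=((g-r)>15)&((g-b)>8)&(W[...,0]>.4)&(W[...,0]<.52)&(W[...,1]<-.1)&(W[...,1]>-.24)
print(m.sum(),np.nanmedian(W[m],0),W[m].min(0),W[m].max(0))
```

```text
t 7.85 pos [ 0.4504 -0.1769  0.1505] open 0.010237584439202693 F [0.0517 0.1444 0.0249] q [-0.5401  0.3393  1.7606  0.0128  1.0276 -0.5275]
tool x [ 0.0178  0.0021 -0.9998] y [ 0.9997 -0.0192  0.0178] z [-0.0191 -0.9998 -0.0024]
shift tool mm [50.5598  4.2937  2.6212]
spin -0.008135164183999052 or 3.133457489405794
18 [ 0.4482 -0.158   0.1575] [ 0.4438 -0.1673  0.1518] [ 0.4527 -0.1526  0.1595]
```

View pics/v3c.png

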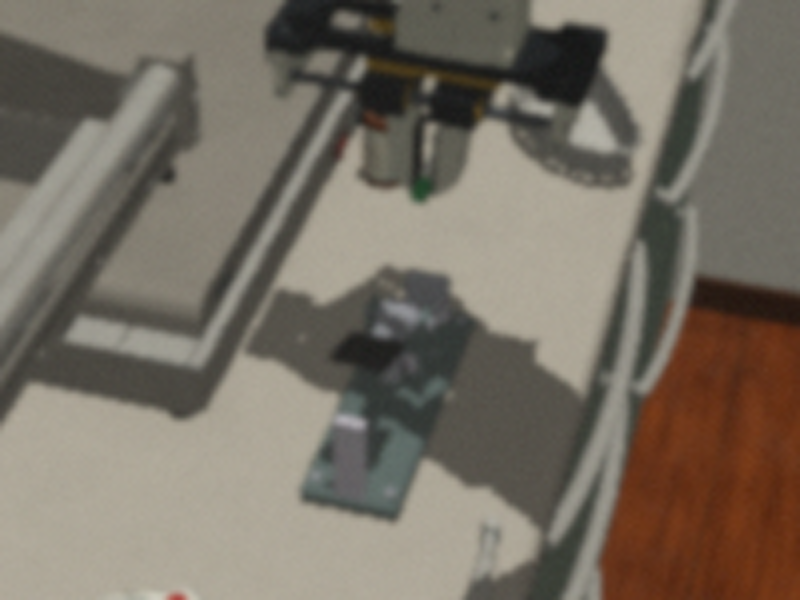

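Call:
send_rows(
  motion=[
    {"hand": -1,"slide": [10,2,2],"spin": -0.01},
    {"hand": -1,"slide": [14,1,0],"spin": 0},
    {"hand": -1,"slide": [14,0,0],"spin": 0},
    {"hand": -1,"slide": [12,0,0],"spin": 0},
    {"hand": -1,"slide": [10,0,0],"spin": 0},
    {"hand": -1,"slide": [5,0,0],"spin": 0},
    {"hand": -1,"slide": [0,0,0],"spin": 0},
  ],
)

```text
time: 8.6
tool_pos: [0.4537, -0.1749, 0.0808]
tool_rot: [1.743, 1.554, 0.172]
contact_force: [-0.4, 0.4, -0.4]
opening: 0.0102
```

Run:
```python
from h import *
np.set_printoptions(precision=4,suppress=True)
plan([.4555,-.179,.060],[1,-.011])
```

```text
t 8.6 pos [ 0.4537 -0.1749  0.0808] open 0.010234861947948003 F [-0.3572  0.3999 -0.3546] q [-0.5331  0.4422  1.8342  0.0148  0.8521 -0.5425]
tool x [ 0.017   0.003  -0.9999] y [ 0.9999 -0.0003  0.017 ] z [-0.0003 -1.     -0.003 ]
shift tool mm [20.8372  1.4626  4.2106]
spin 0.010743723246009803 or -3.130848930343783
```

Call:
send_rows(
  motion=[
    {"hand": -1,"slide": [0,2,4],"spin": 0.01},
    {"hand": -1,"slide": [0,0,1],"spin": 0},
    {"hand": -1,"slide": [0,0,0],"spin": 0},
  ],
)

```text
time: 8.9
tool_pos: [0.4565, -0.1806, 0.0817]
tool_rot: [1.686, 1.552, 0.104]
contact_force: [-0.4, 0.3, -0.3]
opening: 0.0101
```

Run:
```python
from h import *
np.set_printoptions(precision=4,suppress=True)
plan([.4555,-.179,.060],[1,-.011])
p=snap('side','v4.png'); W=cloud(p); im=p['pixels'].astype(int)
cv2.imwrite('pics/v4c.png',cv2.resize(p['pixels'][130:230,290:410],None,fx=6,fy=6,interpolation=2))
b,g,r=im[...,0],im[...,1],im[...,2]
m=((g-r)>15)&((g-b)>8)&(W[...,0]>.4)&(W[...,0]<.52)&(W[...,1]<-.1)&(W[...,1]>-.24)
print(m.sum(), m.any() and (np.nanmedian(W[m],0),W[m].min(0),W[m].max(0)))
```

```text
t 8.9 pos [ 0.4565 -0.1806  0.0817] open 0.010070471576630996 F [-0.3874  0.2913 -0.2513] q [-0.5404  0.4468  1.8222  0.0149  0.8577 -0.5392]
tool x [ 0.0186  0.0019 -0.9998] y [ 0.9998 -0.0109  0.0186] z [-0.0108 -0.9999 -0.0021]
shift tool mm [21.717  -1.4037 -1.5694]
spin 0.00015641650071039585 or -3.1414362370890827
22 (array([ 0.4542, -0.1611,  0.0891]), array([ 0.45  , -0.1698,  0.0837]), array([ 0.4597, -0.1575,  0.0923]))
```

View pics/v4c.png

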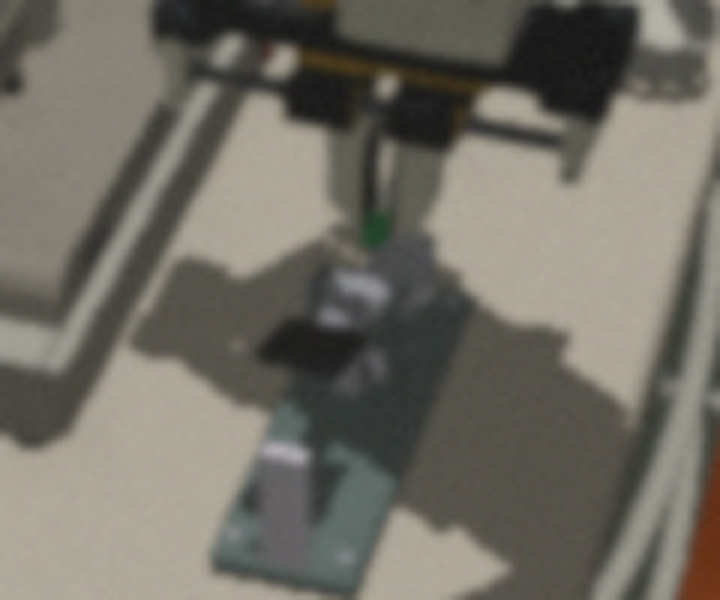

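Call:
send_rows(
  motion=[
    {"hand": -1,"slide": [8,-2,-2],"spin": 0},
    {"hand": -1,"slide": [10,0,0],"spin": 0},
    {"hand": -1,"slide": [10,0,0],"spin": 0},
    {"hand": -1,"slide": [6,0,0],"spin": 0},
    {"hand": -1,"slide": [0,0,0],"spin": 0},
  ],
)

```text
time: 9.45
tool_pos: [0.4548, -0.1782, 0.0448]
tool_rot: [1.68, 1.552, 0.099]
contact_force: [0.0, -0.1, 0.6]
opening: 0.0103
```

Run:
```python
from h import *
np.set_printoptions(precision=4,suppress=True)
plan([.4555,-.179,.0245],[1,-.011])
```

```text
t 9.45 pos [ 0.4548 -0.1782  0.0448] open 0.010265448201768059 F [ 0.003  -0.0647  0.5789] q [-0.5379  0.5037  1.8617  0.0163  0.7611 -0.5387]
tool x [ 0.0188  0.0019 -0.9998] y [ 0.9998 -0.0109  0.0188] z [-0.0109 -0.9999 -0.0021]
shift tool mm [20.2815  0.2885  0.8035]
spin 0.00011938342620370714 or -3.1414732701635892
```

Call:
send_rows(
  motion=[
    {"hand": -1,"slide": [5,0,1],"spin": 0},
    {"hand": -1,"slide": [5,0,0],"spin": 0},
    {"hand": -1,"slide": [5,0,0],"spin": 0},
    {"hand": -1,"slide": [3,0,0],"spin": 0},
    {"hand": -1,"slide": [0,0,0],"spin": 0},
  ],
)

```text
time: 9.95
tool_pos: [0.4554, -0.1794, 0.025]
tool_rot: [1.682, 1.552, 0.101]
contact_force: [0.0, -0.5, 0.3]
opening: 0.0102
```

Run:
```python
from h import *
np.set_printoptions(precision=4,suppress=True)
plan([.4555,-.179,.0245],[1,-.011])
```

```text
t 9.95 pos [ 0.4554 -0.1794  0.025 ] open 0.010165698353152569 F [ 0.017  -0.4515  0.3186] q [-0.5394  0.5394  1.8736  0.0172  0.7135 -0.5414]
tool x [ 0.0187  0.0019 -0.9998] y [ 0.9998 -0.0109  0.0187] z [-0.0108 -0.9999 -0.0021]
shift tool mm [ 0.5095  0.1174 -0.3807]
spin 0.00016354635338811492 or -3.141429107236405
```

Call:
send_rows(
  motion=[
    {"hand": -1,"slide": [1,0,0],"spin": 0},
    {"hand": -1,"slide": [0,0,0],"spin": 0},
  ],
)

```text
time: 10.15
tool_pos: [0.4556, -0.1795, 0.0242]
tool_rot: [1.666, 1.552, 0.084]
contact_force: [0.0, -0.7, 1.1]
opening: 0.0105
```

Call:
send_rows(
  motion=[
    {"hand": -0.4,"slide": [0,0,0],"spin": 0},
    {"hand": -0.4,"slide": [0,0,0],"spin": 0},
    {"hand": -0.4,"slide": [0,0,0],"spin": 0},
    {"hand": -0.4,"slide": [0,0,0],"spin": 0},
  ],
)

```text
time: 10.55
tool_pos: [0.4559, -0.1797, 0.0247]
tool_rot: [1.633, 1.551, 0.052]
contact_force: [1.0, -0.3, 0.1]
opening: 0.0274
```

Call:
send_rows(
  motion=[
    {"hand": -0.4,"slide": [-10,0,0],"spin": 0},
    {"hand": -0.4,"slide": [-20,0,0],"spin": 0},
    {"hand": -0.4,"slide": [-30,0,0],"spin": 0},
    {"hand": -0.4,"slide": [-30,0,0],"spin": 0},
    {"hand": -0.4,"slide": [-30,-5,0],"spin": 0},
    {"hand": -0.4,"slide": [0,-25,0],"spin": 0},
    {"hand": -0.4,"slide": [0,-30,0],"spin": 0},
    {"hand": -0.4,"slide": [0,-20,0],"spin": 0},
  ],
)

```text
time: 11.35
tool_pos: [0.3734, -0.1794, 0.1529]
tool_rot: [1.481, 1.546, -0.098]
contact_force: [-0.2, -1.1, 0.2]
opening: 0.0276
```

Run:
```python
from h import *
np.set_printoptions(precision=4,suppress=True)
plan([.4565,-.0677,.16],[0,1])
for c in ('top','side'):
  p=snap(c,'w_%s.png'%c); W=cloud(p); im=p['pixels'].astype(int)
  a=(345,195) if c=='top' else (290,130)
  cv2.imwrite('pics/w_%sc.png'%c,cv2.resize(p['pixels'][a[1]:a[1]+100,a[0]:a[0]+120],None,fx=6,fy=6,interpolation=2))
```

```text
t 11.35 pos [ 0.3734 -0.1794  0.1529] open 0.0275562869728304 F [-0.1571 -1.0747  0.2428] q [-0.6434  0.2137  1.9364  0.0156  0.9703 -0.6437]
tool x [ 0.0247 -0.0024 -0.9997] y [ 0.9997 -0.0084  0.0248] z [-0.0085 -1.      0.0022]
shift tool mm [  -5.3203   82.3245 -112.3575]
spin -1.5792355577023804 or 1.5623570958874127
```

View pics/w_sidec.png

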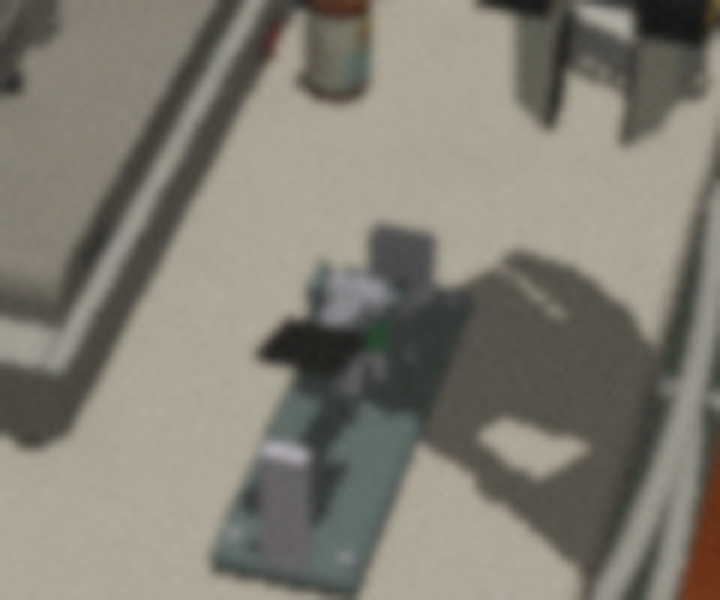

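View pics/w_topc.png

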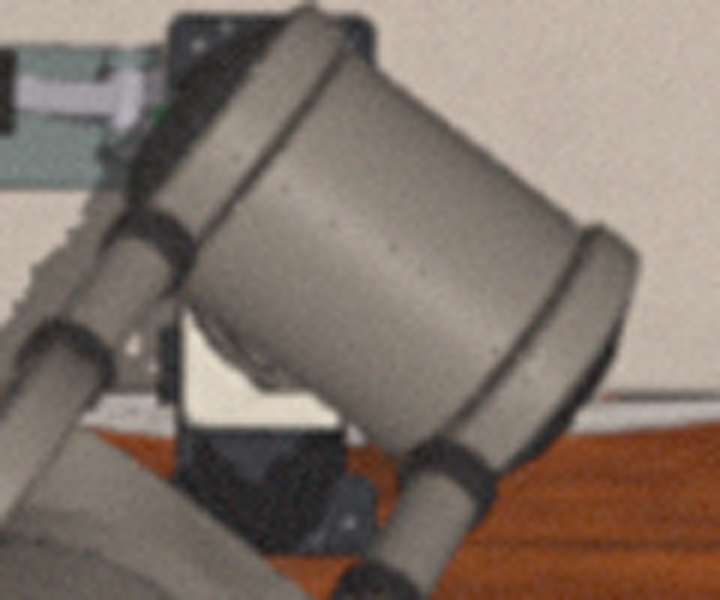

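Call:
send_rows(
  motion=[
    {"hand": -1,"slide": [0,0,0],"spin": 0.145},
    {"hand": -1,"slide": [0,0,0],"spin": 0.145},
    {"hand": -1,"slide": [0,0,0],"spin": 0.145},
    {"hand": -1,"slide": [0,0,0],"spin": 0.145},
    {"hand": -1,"slide": [0,0,0],"spin": 0.145},
    {"hand": -1,"slide": [0,0,0],"spin": 0.145},
    {"hand": -1,"slide": [0,0,0],"spin": 0.145},
    {"hand": -1,"slide": [0,0,0],"spin": 0.145},
  ],
)

```text
time: 12.25
tool_pos: [0.3796, -0.1811, 0.1572]
tool_rot: [2.594, 1.538, -0.186]
contact_force: [0.3, -0.4, 0.9]
opening: 0.0005
```

Call:
send_rows(
  motion=[
    {"hand": -1,"slide": [0,0,0],"spin": 0.14},
    {"hand": -1,"slide": [0,0,0],"spin": 0.14},
    {"hand": -1,"slide": [0,0,0],"spin": 0.1},
    {"hand": -1,"slide": [0,0,0],"spin": 0},
  ],
)

```text
time: 12.65
tool_pos: [0.3834, -0.1818, 0.159]
tool_rot: [2.966, 1.535, -0.212]
contact_force: [-0.2, 0.5, 0.5]
opening: 0.0002
```

Run:
```python
from h import *
np.set_printoptions(precision=4,suppress=True)
plan([.39,.03,.16],[0,1])
```

```text
t 12.65 pos [ 0.3834 -0.1818  0.159 ] open 0.00022860461140532685 F [-0.1711  0.5222  0.4819] q [-0.6352  0.2163  1.9126  0.0179  0.9797  0.9623]
tool x [ 0.0355 -0.0076 -0.9993] y [-0.0366 -0.9993  0.0063] z [-0.9987  0.0364 -0.0357]
shift tool mm [  -2.4285 -211.9282    1.0938]
spin 3.1052140512805395 or -0.036378602309253605
```

Call:
send_rows(
  motion=[
    {"hand": -1,"slide": [-2,-35,0],"spin": 0},
    {"hand": -1,"slide": [0,-40,0],"spin": 0},
    {"hand": -1,"slide": [0,-40,0],"spin": 0},
    {"hand": -1,"slide": [0,-40,0],"spin": 0},
    {"hand": -1,"slide": [0,-35,0],"spin": 0},
    {"hand": -1,"slide": [0,-20,0],"spin": 0},
    {"hand": -1,"slide": [0,0,0],"spin": -0.03},
  ],
)

```text
time: 13.35
tool_pos: [0.3952, 0.0343, 0.1619]
tool_rot: [2.915, 1.527, -0.215]
contact_force: [0.0, -0.6, 0.1]
opening: 0.0004
```

Run:
```python
from h import *
np.set_printoptions(precision=4,suppress=True)
plan([.4565,-.0677,.13],[0,1])
for c in ('top','side'):
  p=snap(c,'x_%s.png'%c); W=cloud(p); im=p['pixels'].astype(int)
  a=(310,190) if c=='top' else (290,130)
  cv2.imwrite('pics/x_%sc.png'%c,cv2.resize(p['pixels'][a[1]:a[1]+(60 if c=='top' else 100),a[0]:a[0]+120],None,fx=6,fy=6,interpolation=2))
  b,g,r=im[...,0],im[...,1],im[...,2]
  box=(W[...,0]>.42)&(W[...,0]<.49)&(W[...,1]<-.14)&(W[...,1]>-.24)
  m=((g-r)>15)&((g-b)>6)&box
  w=box&(W[...,2]<.045)&(W[...,2]>.022)&(im.min(-1)>185)
  for n,k in (('cap',m),('white',w)): print(c,n,k.sum(), k.any() and (np.nanmedian(W[k],0),W[k].min(0),W[k].max(0)))
```

```text
t 13.35 pos [0.3952 0.0343 0.1619] open 0.00039174903550891443 F [ 0.0382 -0.5955  0.1235] q [-0.1032  0.1596  1.9779 -0.006   0.9605  1.4587]
tool x [ 0.0428 -0.0094 -0.999 ] y [ 0.012  -0.9999  0.0099] z [-0.999  -0.0124 -0.0427]
shift tool mm [ 35.4103 102.4083 -58.5764]
spin -3.1292106821005583 or 0.012381971489234811
top cap 25 (array([ 0.4543, -0.1653,  0.0318]), array([ 0.4493, -0.1707,  0.0276]), array([ 0.4601, -0.1574,  0.0388]))
top white 26 (array([ 0.455 , -0.1871,  0.0328]), array([ 0.4519, -0.2039,  0.023 ]), array([ 0.4638, -0.1753,  0.0355]))
side cap 0 False
side white 0 False
```

View pics/x_topc.png

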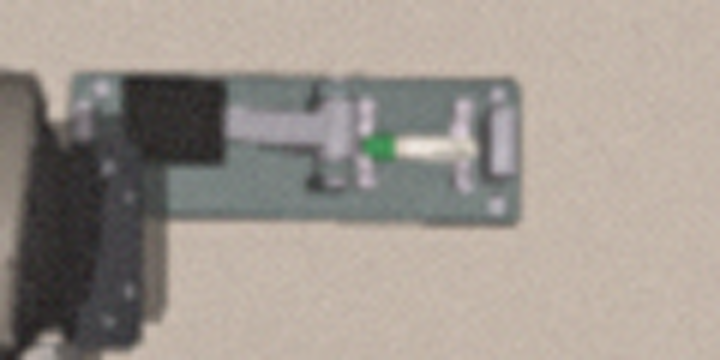

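Call:
send_rows(
  motion=[
    {"hand": -1,"slide": [0,20,-15],"spin": 0},
    {"hand": -1,"slide": [0,25,-15],"spin": 0},
    {"hand": -1,"slide": [0,25,-15],"spin": 0},
    {"hand": -1,"slide": [5,25,-10],"spin": 0},
    {"hand": -1,"slide": [5,5,0],"spin": 0},
    {"hand": -1,"slide": [0,0,0],"spin": 0},
  ],
)

```text
time: 14.05
tool_pos: [0.4539, -0.0773, 0.1552]
tool_rot: [2.867, 1.526, -0.265]
contact_force: [0.9, 0.0, 0.2]
opening: 0.0005
```

Run:
```python
from h import *
np.set_printoptions(precision=4,suppress=True)
plan([.4565,-.0690,.073],[0,1])
```

```text
t 14.05 pos [ 0.4539 -0.0773  0.1552] open 0.0004630638565942095 F [0.8501 0.019  0.1555] q [-0.3376  0.2784  1.8376  0.0039  0.9807  1.2211]
tool x [ 0.0434 -0.0118 -0.999 ] y [ 0.0097 -0.9999  0.0122] z [-0.999  -0.0103 -0.0433]
shift tool mm [82.1794 -9.2357  0.8599]
spin -3.131330138154483 or 0.010262515435309982
```

Call:
send_rows(
  motion=[
    {"hand": -1,"slide": [5,-8,0],"spin": 0},
    {"hand": -1,"slide": [10,-2,0],"spin": 0},
    {"hand": -1,"slide": [10,0,0],"spin": 0},
    {"hand": -1,"slide": [8,0,0],"spin": 0},
    {"hand": -1,"slide": [0,0,0],"spin": 0},
  ],
)

```text
time: 14.55
tool_pos: [0.453, -0.0643, 0.1191]
tool_rot: [2.88, 1.528, -0.249]
contact_force: [0.7, 0.4, -0.5]
opening: 0.0005
```

Run:
```python
from h import *
np.set_printoptions(precision=4,suppress=True)
plan([.4565,-.0690,.073],[0,1])
```

```text
t 14.55 pos [ 0.453  -0.0643  0.1191] open 0.0005431604057847044 F [ 0.7057  0.3732 -0.5152] q [-0.3106  0.3263  1.89    0.0034  0.8828  1.2455]
tool x [ 0.0412 -0.0105 -0.9991] y [ 0.0124 -0.9999  0.011 ] z [-0.9991 -0.0128 -0.0411]
shift tool mm [46.2263  4.244  -1.5095]
spin -3.128800489756927 or 0.012792163832866077
```

Call:
send_rows(
  motion=[
    {"hand": -1,"slide": [3,4,-1],"spin": 0.01},
    {"hand": -1,"slide": [5,0,0],"spin": 0},
    {"hand": -1,"slide": [5,0,0],"spin": 0},
    {"hand": -1,"slide": [5,0,0],"spin": 0},
    {"hand": -1,"slide": [5,0,0],"spin": 0},
    {"hand": -1,"slide": [5,0,0],"spin": 0},
  ],
  grip_force=20,
)

```text
time: 15.15
tool_pos: [0.4565, -0.0688, 0.0901]
tool_rot: [2.895, 1.525, -0.245]
contact_force: [0.0, 1.5, 1.9]
opening: 0.0006
```

Run:
```python
from h import *
np.set_printoptions(precision=4,suppress=True)
plan([.4565,-.0690,.073],[0,1])
```

```text
t 15.15 pos [ 0.4565 -0.0688  0.0901] open 0.0005511573846611632 F [0.0467 1.5297 1.87  ] q [-0.3182  0.3773  1.9151  0.0046  0.8041  1.2473]
tool x [ 0.044 -0.011 -0.999] y [ 0.0019 -0.9999  0.0111] z [-0.999  -0.0024 -0.0439]
shift tool mm [17.077  -0.0214  0.7621]
spin -3.139227728693868 or 0.0023649248959252134
```

Call:
send_rows(
  motion=[
    {"hand": -1,"slide": [4,0,0],"spin": 0},
    {"hand": -1,"slide": [4,0,0],"spin": 0},
    {"hand": -1,"slide": [4,0,0],"spin": 0},
    {"hand": -1,"slide": [3,0,0],"spin": 0},
    {"hand": -1,"slide": [0,0,0],"spin": 0},
  ],
)

```text
time: 15.65
tool_pos: [0.4571, -0.0681, 0.074]
tool_rot: [2.924, 1.526, -0.215]
contact_force: [-1.0, 0.4, 9.1]
opening: 0.0008
```

```bash
cat > chk.py <<'E'
from h import *
import sys
np.set_printoptions(precision=4,suppress=True)
plan([.4565,-.0690,.073],[0,1])
n=sys.argv[1]
p=snap('side',n+'_side.png'); W=cloud(p)
cv2.imwrite('pics/%s_c.png'%n,cv2.resize(p['pixels'][155:235,300:400],None,fx=7,fy=7,interpolation=2))
q=vision.read_camera('top');V=cloud(q); im=q['pixels'].astype(int)
for nm,C,I in (('side',W,p['pixels']),('top',V,q['pixels'])):
    dk=I.max(-1)<70
    k=dk&(abs(C[...,0]-.4565)<.02)&(C[...,1]<-.04)&(C[...,1]>-.095)&(C[...,2]>.05)&(C[...,2]<.112)
    c=C[k]
    if len(c)>5:
        A=np.c_[c[:,1]+.0677,np.ones(len(c))]; s=np.linalg.lstsq(A,c[:,2],rcond=None)[0]; print(nm,'paddle',len(c),'slope',s[0],'z',s[1],'y rng',c[:,1].min(),c[:,1].max(),'x',c[:,0].min(),c[:,0].max())
    k=(abs(C[...,0]-.4565)<.009)&(abs(C[...,1]+.0365)<.003)&(C[...,2]>.06)&(C[...,2]<.09)
    print(nm,'gauge z',k.sum(),np.median(C[k][:,2]) if k.any() else None)
b,g,r=im[...,0],im[...,1],im[...,2]
box=(V[...,0]>.42)&(V[...,0]<.49)&(V[...,1]<-.14)&(V[...,1]>-.24)
m=((g-r)>15)&((g-b)>6)&box
w=box&(V[...,2]<.045)&(V[...,2]>.022)&(im.min(-1)>185)
for nn,k in (('cap',m),('white',w)): print(nn,k.sum(), k.any() and (np.nanmedian(V[k],0),V[k].min(0),V[k].max(0)))
cv2.imwrite('pics/%s_t.png'%n,cv2.resize(q['pixels'][190:250,310:430],None,fx=6,fy=6,interpolation=2))
E
python3 chk.py y1
```

```text
t 15.65 pos [ 0.4571 -0.0681  0.074 ] open 0.0008042032233695341 F [-0.9606  0.4132  9.085 ] q [-0.3171  0.4054  1.9301  0.0066  0.7616  1.2472]
tool x [ 0.0437 -0.0096 -0.999 ] y [ 0.0016 -1.      0.0096] z [-0.999  -0.002  -0.0436]
shift tool mm [0.9417 0.9199 0.6038]
spin -3.139549688223162 or 0.0020429653666309555
side paddle 34 slope -0.00475526068955426 z 0.07053576182441601 y rng -0.08860507255626704 -0.04113737730858047 x 0.43899669268756814 0.4720802937829021
side gauge z 26 0.07029308392542605
top gauge z 0 None
cap 0 False
white 25 (array([ 0.4547, -0.1938,  0.0327]), array([ 0.4512, -0.2068,  0.0233]), array([ 0.4636, -0.1803,  0.0394]))
```

View pics/y1_c.png

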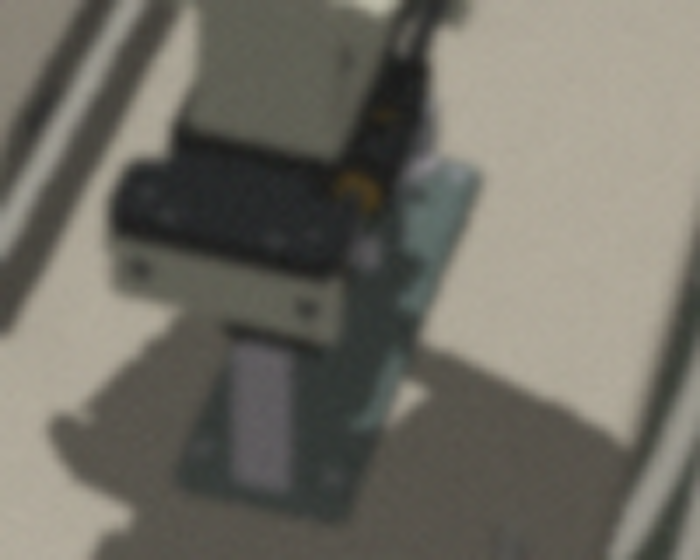

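View pics/y1_t.png

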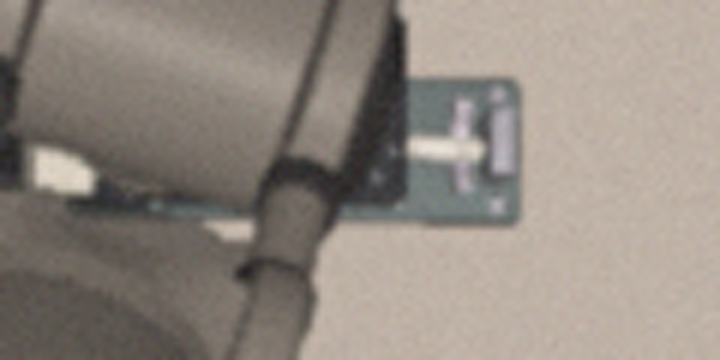

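Call:
send_rows(
  motion=[
    {"hand": -1,"slide": [0.8,0,0],"spin": 0},
    {"hand": -1,"slide": [0,0,0],"spin": 0},
    {"hand": -1,"slide": [0,0,0],"spin": 0},
  ],
)

```text
time: 16.05
tool_pos: [0.4571, -0.0681, 0.074]
tool_rot: [2.916, 1.525, -0.223]
contact_force: [-1.7, 1.4, 7.6]
opening: 0.0005
```

Call:
send_rows(
  motion=[
    {"hand": -1,"slide": [0,0,0],"spin": 0},
    {"hand": -1,"slide": [0,0,0],"spin": 0},
    {"hand": -1,"slide": [0,0,0],"spin": 0},
    {"hand": -1,"slide": [0,0,0],"spin": 0},
    {"hand": -1,"slide": [0,0,0],"spin": 0},
  ],
)

```text
time: 16.55
tool_pos: [0.457, -0.0682, 0.075]
tool_rot: [2.902, 1.524, -0.236]
contact_force: [-1.3, 1.1, 6.8]
opening: 0.0004
```

```bash
python3 chk.py y2
```

```text
t 16.55 pos [ 0.457  -0.0682  0.075 ] open 0.0004279030895870595 F [-1.2607  1.1231  6.8191] q [-0.3168  0.4028  1.9304  0.0054  0.762   1.2472]
tool x [ 0.0452 -0.0109 -0.9989] y [ 0.0027 -0.9999  0.011 ] z [-0.999  -0.0032 -0.0451]
shift tool mm [2.0163 0.7819 0.6418]
spin -3.13835517359767 or 0.0032374799921233155
side paddle 30 slope -0.009043791034997679 z 0.07137353594115883 y rng -0.0864200775294498 -0.042832368917706365 x 0.4386576280355879 0.47177725071584165
side gauge z 18 0.0709914343016006
top gauge z 0 None
cap 0 False
white 29 (array([ 0.4545, -0.1936,  0.0333]), array([ 0.4517, -0.2066,  0.0226]), array([ 0.4637, -0.1806,  0.0369]))
```

Call:
send_rows(
  motion=[
    {"hand": -1,"slide": [1.2,0,0],"spin": 0},
    {"hand": -1,"slide": [1.2,0,0],"spin": 0},
    {"hand": -1,"slide": [0.6,0,0],"spin": 0},
    {"hand": -1,"slide": [0.4,0,0],"spin": 0},
  ],
)

```text
time: 17.05
tool_pos: [0.457, -0.068, 0.0725]
tool_rot: [2.9, 1.524, -0.238]
contact_force: [-1.4, 0.3, 8.9]
opening: 0.0006
```

```bash
python3 chk.py y3; python3 chk.py y4
```

```text
t 17.05 pos [ 0.457  -0.068   0.0725] open 0.0006452962002083903 F [-1.3877  0.3058  8.9409] q [-0.3163  0.4069  1.9335  0.0054  0.7543  1.2471]
tool x [ 0.0457 -0.0111 -0.9989] y [ 0.0032 -0.9999  0.0112] z [-0.9989 -0.0038 -0.0457]
shift tool mm [-0.5127  1.0263  0.5216]
spin -3.137834656333116 or 0.003757997256677026
side paddle 29 slope 0.002800399107656936 z 0.06857858523293278 y rng -0.0912577424984028 -0.04215704938319631 x 0.43821156088991375 0.472215852080586
side gauge z 18 0.07072067745578353
top gauge z 0 None
cap 0 False
white 25 (array([ 0.4544, -0.1931,  0.0343]), array([ 0.4513, -0.2067,  0.0226]), array([ 0.4612, -0.1805,  0.0405]))
t 17.15 pos [ 0.4571 -0.068   0.0725] open 0.00020751286769325378 F [-1.8716  0.6795  8.8244] q [-0.3164  0.4068  1.9335  0.0054  0.7543  1.2472]
tool x [ 0.0458 -0.0111 -0.9989] y [ 0.0031 -0.9999  0.0112] z [-0.9989 -0.0037 -0.0458]
shift tool mm [-0.4769  1.0084  0.5621]
spin -3.1379412069955723 or 0.0036514465942207863
side paddle 30 slope 0.015233924340887857 z 0.06809655720390748 y rng -0.09068010033276275 -0.04191031367389897 x 0.43915789487116813 0.4718318300042488
side gauge z 19 0.0715102230168626
top gauge z 0 None
cap 0 False
white 25 (array([ 0.4542, -0.191 ,  0.033 ]), array([ 0.4515, -0.2065,  0.0244]), array([ 0.4609, -0.1808,  0.0382]))
```

View pics/y4_c.png

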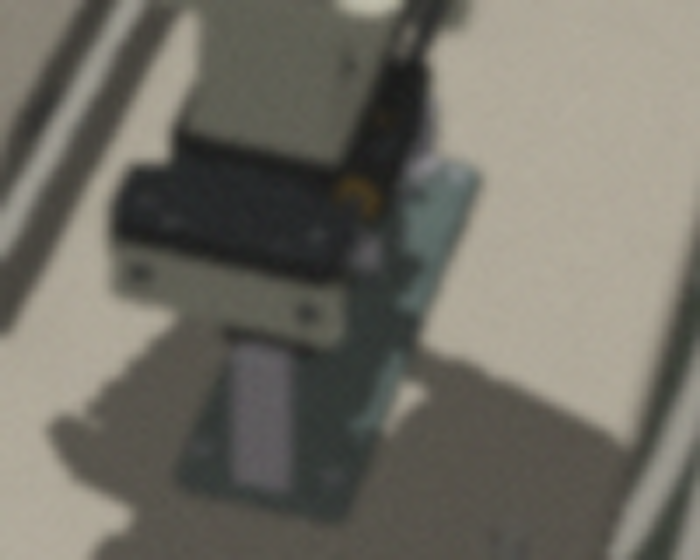

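Call:
send_rows(
  motion=[
    {"hand": -1,"slide": [-0.3,0,0],"spin": 0},
    {"hand": -1,"slide": [0.1,0,0],"spin": 0},
  ],
)

```text
time: 17.45
tool_pos: [0.4571, -0.068, 0.0733]
tool_rot: [2.895, 1.523, -0.243]
contact_force: [-2.4, 1.7, 7.5]
opening: 0.0003
```

```bash
python3 chk.py y5 | grep -v tool
```

```text
t 17.45 pos [ 0.4571 -0.068   0.0733] open 0.0003121056546681081 F [-2.3865  1.7247  7.4552] q [-0.3163  0.4054  1.9331  0.0051  0.7556  1.2471]
spin -3.137626170243833 or 0.003966483345960281
side paddle 32 slope 0.007266115009914014 z 0.06917715027154414 y rng -0.08760383041935005 -0.04326761642421484 x 0.4387577318476848 0.4725095731045513
side gauge z 17 0.0712758989457225
top gauge z 0 None
cap 0 False
white 26 (array([ 0.4545, -0.1921,  0.0332]), array([ 0.4516, -0.2068,  0.0256]), array([ 0.4608, -0.1805,  0.0377]))
```

```bash
python3 -c "
from cell import job
print(job.hand_in())"
```

```text
the job is handed in; nothing more can be done
None
```

I laid the vial in the cradle with its cap towards the lever and let go of it. I then pushed the paddle down with shut fingers and handed the job in at about 17.5 s while holding it there. The hand-in gave no verdict.

**Vial:** After I let go, the top camera showed it lying on both saddles, cap towards the lever, centred to about 1 mm. With the lever pressed, its far end had moved roughly 3 mm towards the anvil, which puts its centre about 4–5 mm from the cradle middle (limit 9 mm). The cap was hidden by the arm by then.

**Paddle:** At the last check the fingertip stood at 73.3 mm against a level height of 73 mm. The paddle was pushing back with about 7.5 N, and the fitted paddle slope was about 0.01.

**What disagreed:** In the side view, my rough fit put the paddle about 2 mm below the gauge post (69 mm against 71 mm). That view was mostly blocked by the gripper and the fit may include gripper or shadow pixels. It is still inside the 5 mm band.

**Not checked directly:**
- I could not measure the nose force on the vial.
- The tool was tilted about 2.6° when it pressed.
- I did not measure the timer, tape roll and dropper bottle again at the end. The gripper was planned clear of them, and the pictures taken along the way showed nothing out of place.

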